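Set and lock the width stop of a carton jig

ROBOT

A 6-joint arm with a two-finger parallel gripper is mounted at the origin on the work surface. World frame = base frame: x ahead of the robot, y to its left, z up, the work surface at z = 0. Lengths are in m, angles in degrees, forces in N, time in s.
With the tool pointing down it reaches from about 0.35 to 0.95 m from the base axis. Payload 17.4 kg.
Tool frame: the origin (TCP) lies on the centre line of the jaws, within the pads' length; the fingertips stand nose_length ahead of it and the grasp point (between the pads) is the TCP (nose_length is the distance from the TCP to the fingertips, in m); z points along the fingers, y is the direction in which the jaws open and shut (so a half turn about z gives the same grasp; the last joint's range is limited). The gripper opens to 93 mm and grips with 3 to 60 N. Pads are 15 mm wide; open, the fingers measure 128 mm over their backs; the gripper's body (75 mm by 188 mm) begins 65 mm behind the grasp point.
Start: joints at [62.005, 6.646, 82.598, -0, 90.757, -2.166], TCP at [0.294, 0.608, 0.204] pointing down, gripper open.
Joint ranges: [-162.19, 162.19], [-47.58, 125.68], [4.15, 143.07], [-65.23, 245.23], [0.69, 171.88], [-170.13, 170.13]. Speed limits (degrees/s): [108.29, 108.29, 127.2, 180, 180, 180].

INTERFACE

Orientations are given as [roll, pitch, yaw] about the fixed x, y, z axes, in that order (R = Rz(yaw) Ry(pitch) Rx(roll)).
In Python, from rig import * gives the robot as it stands.
- The arm moves only by the shell command python3 -m pendant 'ROWS' [OPENING] [FORCE]. ROWS is JSON, a list that holds one entry, the list of rows, each a list of 6 numbers: the shift along the tool's x, y, z in units of 50 mm (1.0 is 50 mm), then the turn, a rotation vector about the tool's x, y, z in units of 6 degrees (1.0 is 6 degrees). A call has 1 to 20 rows; each row is the pose to reach, as a shift and turn from the pose measured when the call began, along the tool's axes at that moment; what a row does not reach only later rows make up. A row lasts 1/10 s, in which the tool goes at most 50 mm and 8.59 degrees, less where a joint would pass 70% of its speed; a pose out of reach is approached as far as the arm can. A call with a gripper value outside its range is refused whole. OPENING is the gripper command: -1 is shut, 1 is fully open, values between are in proportion, set as the call begins (- or left out, the last holds). The fingers move at their own pace and stop on an object; FORCE is the grip in N (left out, the last holds). Time passes only in rows, so rows that repeat a pose let the fingers close. It gives the time, the measured TCP pose, the force and the opening at its end, in the units of the state.
- observe(): the state, without advancing time (a new reading comes with each control period).
- capture(name): name is "scene" or "top"; returns the picture (420x560x3 uint8, red, green, blue); there is no depth.
- calibration(name): a dict with "mtx" (3x3 intrinsics, pixels), "R" (3x3) and "t" (3): a world point X has camera coordinates R X + t. Camera axes: x right, y down, z forward; pixel columns grow to the right and rows downward; lengths in m; the calibration is good to about 2 mm. A picture is of the moment at which its call begins. calibration takes no time and is no camera call.
- job_done(): hands the job in, once; it reports no verdict.
Trained networks look in the newest picture that a camera, given by its name, has taken for a name from the list of things; names that differ only in an ending like _2 or _b are one class to them, and where a whole thing is asked for, a point or a joint stands for the part that bears it (a point fixed in the world has none). Each returns a list of dicts, best first, with "p" (0 to 1); they miss things now and then, are a little off and sometimes report something else, mostly with a low value. They report only what shows in the picture. A call takes as long as a camera call. They do not tell look-alikes from the thing itself.
- outline_of(camera, thing): "pixels" (420x560 bool, what is visible of it) and "centre" ([column, row] in pixels, amid what is visible of it).
The state is a dict: "time": time; "joint_pos": joint angles; "joint_vel": joint speeds; "joint_efforts": joint torques, N m; "tcp_pos": TCP position; "ee_rot": TCP orientation; "ft_force": force on the tool from outside, world axes, zero at the start; "moment": the same for the moment, N m; "opening": finger opening in m.
Only numpy, scipy, OpenCV 4.12 (cv2) and the standard library are available. Lean on these libraries where they do the work, as an engineer would, in place of code of your own. Each camera call takes 0.05 s, during which the arm holds its last target.

TASK

Set the packing jig to the carton: with a fingertip push the jig's sliding fence up to the carton until the carton is snug between the fence and the fixed wall, then lock the setting by turning the loose three-winged thumbscrew clockwise (seen from above), stroke by stroke with a fingertip against its wings, until it comes to its stop. Do not lift or tip the carton, leave the other things on the table alone, and finish clear of everything.

Things in the scene. Friction and masses are not known exactly. Their poses are not given: they have to be found in the camera images.
- jig: Packing jig fixed to the table; origin at table height, z up. Plywood base board 200 mm in jig x, 410 mm in jig y (from -180 to +230), top 15 mm above the table. In order along jig +y: fixed wall, carton, sliding fence, clamp block with the black thumbscrew, upright tape bracket.
- fixed_wall (a point): Middle of the top edge of the aluminium fixed wall's inner face, 100 mm above the table, at jig y = -140 mm. The wall is 170 mm long in jig x, 14 mm thick.
- bracket_top (a point): Middle of the top edge of the grey tape bracket, 175 mm above the table: an upright plate 120 mm wide in jig x, at jig y = 202 to 208 mm, with a yellow tape roll on its outer side. It stands 7 mm outside the wings' circle, so a gripper's body has room only on the fence side of the screw, roughly half the circle: the screw has to be turned in repeated strokes there.
- fence (a joint): Slide of the fence in m. It grows as the fence moves towards the fixed wall (along jig -y); travel 0 to 0.10. With the carton squarely snug it reads about 0.060. It slides stiffly (about 3 N, plus 1 to 4 N for the carton) and stays where it is left.
- fence_push (a point): Middle of the fence's outer face (looking along jig +y, to the thumbscrew), 70 mm above the table; at jig y = 42 mm when fence = 0. The fence is an upright aluminium plate, 160 mm in jig x, 12 mm thick, from 17 to 95 mm above the table. A flat steel bar 36 mm wide, top 26 mm above the table, runs from its foot along jig +y under the clamp block.
- carton: Closed cardboard carton, 140 (jig x) x 110 (jig y) x 80 mm high, about 0.2 to 0.45 kg, loose on the base board between the fixed wall and the fence, at first with gaps and slightly askew. Origin at the centre of its underside, z up.
- thumbscrew (a joint): Angle in rad left to turn clockwise (seen from above) until the stop at 0; it starts between 3.2 and 6.5. It turns with about 0.03 N m of friction, does not spring back, and its height does not change. At 0 one wing points 130 degrees clockwise (seen from above) from the jig's x axis.
- screw_centre (a point): Top of the thumbscrew's hub on its vertical axis, 81 mm above the table; jig x = 0, y = 150 mm. Hub 22 mm in diameter. It stands on a grey clamp block, 80 x 50 mm in jig x, y, top 42 mm above the table, with a steel washer 26 mm in diameter, 5 mm thick, on it.
- wing_tip (a point): End of one of the three equal wings, 45 mm from the screw's axis. The wings are upright flat blades, 7 mm thick (10 mm at their round ends), from 50 to 78 mm above the table, at 120 degrees to each other. The free space between neighbouring wings takes a closed fingertip.
- small_box: Bystander: little cardboard box 35 x 35 x 45 mm, standing on the base board between fence and clamp block, towards the far edge. Origin under its centre.
- flat_box: Bystander: cardboard box 60 x 90 x 40 mm on the table on the robot's side of the jig. Origin under its centre.
- bottle_a: Bystander: small green bottle with white cap, 38 mm in diameter, 100 mm high, on the table close beyond the jig. Origin under its centre.
- bottle_b: Bystander: another such bottle, further along the jig's far side. Origin under its centre.
- tape_roll: Bystander: yellow tape roll lying flat, 100 mm in diameter, 46 mm high. Origin under its centre.
- red_dish: Bystander: red plastic dish, 80 mm in diameter, 50 mm high. Origin under its centre.
- tall_box: Bystander: cardboard box 60 x 60 x 85 mm. Origin under its centre.
Mind the look-alikes: they are no part of the job. Leave any blue look-alike of the carton alone.

How it is judged (in metres and radians):
On the way, in this order (a step that is already met when the one before it is completed fails the run):
1. the fence is pushed up so that the carton is snug between fence and fixed wall (value of joint fence above 0.0565 m), for 0.2 s.
2. the thumbscrew is turned clockwise to its stop (value of joint thumbscrew below 0.15 rad), for 0.2 s.
At the end, for the whole second after the job is handed in: The carton stands flat and square on the jig, at rest, snug between fixed wall and fence (fence at 0.0565 to 0.064 m, so at most 3.5 mm of play), and the thumbscrew rests within 0.15 rad of its clockwise stop (value of joint fence between 0.0565 and 0.064 m and value of joint thumbscrew below 0.15 rad and velocity of joint thumbscrew between -0.1 and 0.1 rad/s and angle between the x axis of carton and the x axis of jig, either way round below 0.06 rad and y of carton in the frame of jig between -0.09 and -0.081 m and z of carton in the frame of jig below 0.019 m and angle between carton's own z axis and vertical below 0.05 rad and linear speed of carton below 0.01 m/s); the robot touches nothing.
It fails at once if the carton is lifted or tipped (z of carton in the frame of jig above 0.03 m or angle between carton's own z axis and vertical above 0.25 rad).
It fails at once if a bystander is moved by more than 30 mm (distance of any of small_box, flat_box, bottle_a, bottle_b, tape_roll, red_dish, tall_box from where it was at the start of the episode above 0.03 m).
It also fails if it takes over 64 s, if anything falls off the work surface, if the arm or the gripper's body presses on something with over 40 N, if the wrist force passes 120 N, or if a joint passes its speed limit or range.

## Working session

There is one attempt and no reset: what is moved stays moved. The work goes in short steps, Python scripts to look and compute and a shell command to move; the robot and the scene stay as the last step left them, time stands still between calls to the robot, and variables do not carry over. Pictures are saved under pics/ and viewed, and the job is handed in when it is done.

```bash
ls; mkdir -p pics
python3 - <<'E'
from rig import *
import cv2,numpy as np
s=observe();print(s)
for n in("scene","top"):
    im=capture(n);cv2.imwrite(f"pics/{n}0.png",im[:,:,::-1]);c=calibration(n);print(n,c)
E
```

```text
pics
{'time': 0.0, 'joint_pos': array([ 6.20052915e+01,  6.67334552e+00,  8.26349718e+01,  4.81204553e-05,
        9.07575497e+01, -2.16690288e+00]), 'joint_vel': array([ 0.02949886,  0.01031152,  0.0301522 ,  0.01096109, -0.02127664,
        0.01523078]), 'joint_efforts': array([ 2.31540493e-03, -7.21252298e+01, -6.22619963e+01,  7.81618897e-02,
        2.36314471e-02, -1.63033934e-05]), 'tcp_pos': array([0.29399047, 0.60736526, 0.20332276]), 'ee_rot': array([-1.79934182e+02, -2.53854982e-03,  1.54172194e+02]), 'ft_force': array([-0.21391788,  0.04079708, -0.00366695]), 'moment': array([ 0.02418376,  0.02197648, -0.02340337]), 'opening': 0.0930340746648761}
scene {'mtx': array([[382.21159977,   0.        , 281.0135539 ],
       [  0.        , 382.21159977, 215.00129592],
       [  0.        ,   0.        ,   1.        ]]), 'R': array([[-0.79873381,  0.60162153,  0.00870813],
       [ 0.39181882,  0.53106697, -0.75129613],
       [-0.45662052, -0.59667362, -0.65990779]]), 't': array([ 0.40906752, -0.13254576,  1.48774454])}
top {'mtx': array([[421.62301423,   0.        , 277.47160046],
       [  0.        , 421.62301423, 212.18797643],
       [  0.        ,   0.        ,   1.        ]]), 'R': array([[-0.00804112, -0.99976967, -0.01989828],
       [-0.98745703,  0.01107677, -0.15749895],
       [ 0.15768309,  0.01838223, -0.98731866]]), 't': array([0.05882163, 0.53347558, 1.32948845])}
```

View pics/scene0.png

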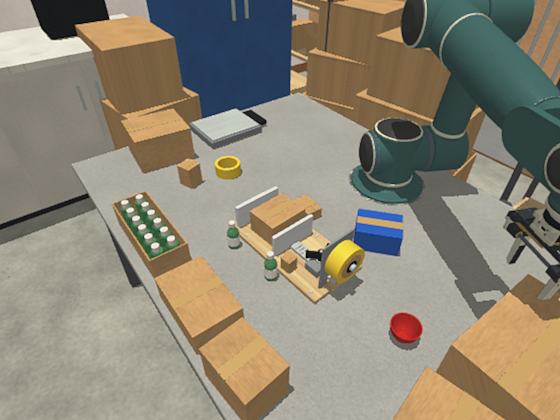

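View pics/top0.png

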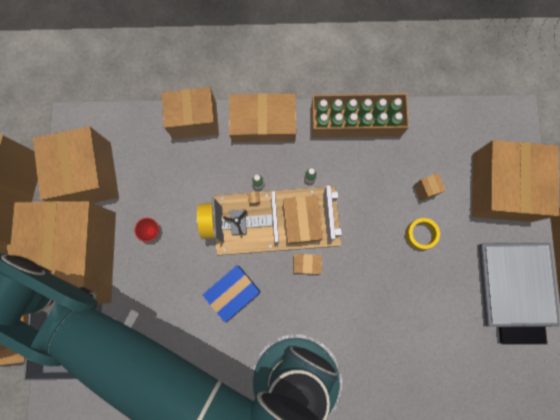

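```bash
cat > h.py <<'E'
from rig import *
import cv2,numpy as np
C={n:calibration(n) for n in("scene","top")}
def proj(n,P):
    c=C[n];X=np.atleast_2d(P)@c["R"].T+c["t"];u=X@c["mtx"].T;return u[:,:2]/u[:,2:]
def unproj(n,px,z):
    c=C[n];d=np.linalg.inv(c["mtx"])@np.array([px[0],px[1],1.]);d=c["R"].T@d;o=-c["R"].T@c["t"]
    return o+d*(z-o[2])/d[2]
E
python3 - <<'E'
from h import *
for n in("scene","top"):
    im=capture(n)
    for th in("jig","fixed_wall","fence","carton","thumbscrew","bracket_top","small_box","flat_box","bottle_a","tape_roll"):
        o=outline_of(n,th)
        for d in o[:3]:
            m=d["pixels"];ys,xs=np.nonzero(m);print(n,th,round(d["p"],2),np.round(d["centre"],1),m.sum(),xs.min(),xs.max(),ys.min(),ys.max())
            if th in("jig","fence","carton","thumbscrew","fixed_wall"): np.save(f"m_{n}_{th}_{o.index(d) if 0 else 0}.npy",m) if d is o[0] else 0
im=cv2.imread("pics/top0.png")[165:265,185:355];cv2.imwrite("pics/topz.png",cv2.resize(im,None,fx=4.5,fy=4.5,interpolation=cv2.INTER_CUBIC))
im=cv2.imread("pics/scene0.png")[180:310,220:380];cv2.imwrite("pics/scenez.png",cv2.resize(im,None,fx=4.5,fy=4.5,interpolation=cv2.INTER_CUBIC))
E
```

```text
scene jig 0.58 [297.5 241.5] 1084 271 336 215 283
scene jig 0.57 [307.6 253.1] 5851 236 364 187 303
scene jig 0.44 [232.1 237.7] 277 227 240 222 249
scene fixed_wall 0.63 [306.8 249.8] 5824 235 364 187 303
scene fixed_wall 0.34 [313.6 256.6] 147 306 322 249 261
scene fence 0.97 [293.4 238. ] 947 273 334 216 281
scene carton 0.76 [275. 216.] 1601 250 305 194 243
scene carton 0.57 [380.9 230.4] 1959 354 403 209 256
scene thumbscrew 0.48 [316.3 255.3] 138 306 322 250 261
scene bracket_top 0.73 [305.  251.6] 5936 234 364 187 304
scene bracket_top 0.34 [313.6 255.7] 113 307 322 250 259
scene small_box 0.49 [287.8 262.2] 284 280 297 253 273
scene flat_box 0.6 [311.8 207.6] 360 295 321 195 219
scene flat_box 0.29 [307.6 247.6] 5545 236 364 187 302
scene bottle_a 0.74 [308.2 249.9] 5684 236 364 187 304
scene bottle_a 0.71 [230.6 235.6] 293 227 240 221 249
scene bottle_a 0.69 [272.2 265.9] 317 264 277 252 280
scene tape_roll 0.92 [227.2 168.7] 489 215 240 157 179
top jig 0.78 [259.  220.5] 6509 196 341 185 254
top jig 0.55 [240.  218.6] 143 225 247 210 232
top fixed_wall 0.78 [259.8 224.1] 6309 197 341 187 254
top fence 0.82 [262.9 221.9] 576 221 278 193 243
top fence 0.66 [237.1 220.2] 96 224 246 211 232
top fence 0.42 [430.  186.6] 560 414 444 173 200
top carton 0.73 [231.6 294.9] 1724 203 260 267 321
top carton 0.61 [301.7 223. ] 1719 282 322 195 245
top thumbscrew 0.66 [237.5 222.5] 87 224 246 211 232
top bracket_top 0.77 [257.9 220.5] 6271 196 341 186 254
top bracket_top 0.72 [264.6 222.6] 552 222 278 193 242
top small_box 0.71 [250.9 196.7] 144 248 259 192 205
top flat_box 0.73 [266.7 220.1] 577 222 278 192 243
top flat_box 0.55 [306.4 268.3] 551 293 322 254 274
top tape_roll 0.55 [430.6 231.2] 496 405 438 219 249
```

View pics/topz.png

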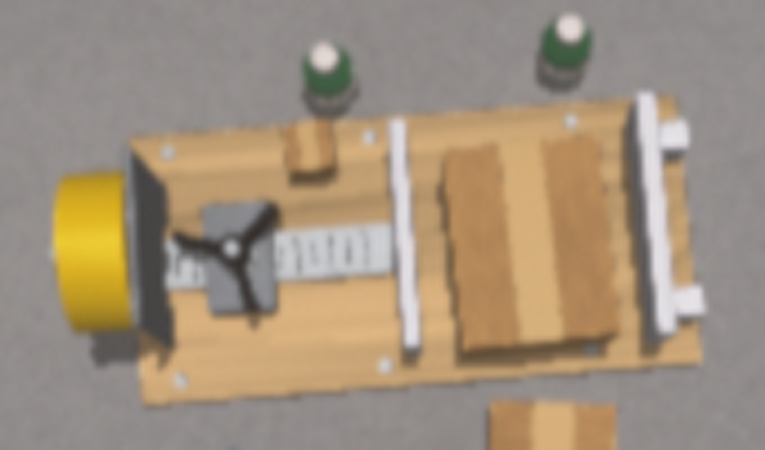

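View pics/scenez.png

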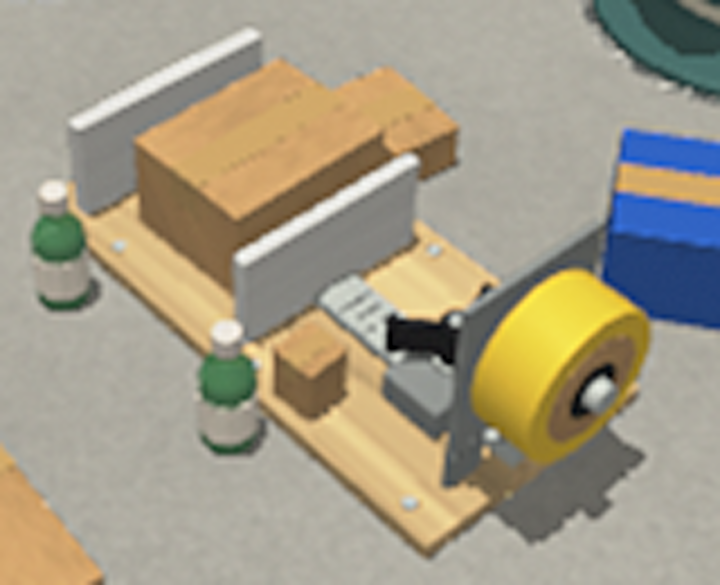

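```bash
cat > fit.py <<'E'
from h import *
from scipy.optimize import least_squares
T=lambda u,v:(185+(u+.5)/4.5-.5,165+(v+.5)/4.5-.5)
S=lambda u,v:(220+(u+.5)/4.5-.5,180+(v+.5)/4.5-.5)
obs=[("top",T(130,138),(.1,.23,.015)),("top",T(147,405),(-.1,.23,.015)),("top",T(702,362),(-.1,-.18,.015)),("top",T(677,96),(.1,-.18,.015)),
("top",T(231,247),(0,.15,.081)),("top",T(637,94),(.085,-.14,.1)),("top",T(659,334),(-.085,-.14,.1)),
("top",T(391,121),(.08,.042,.095)),("top",T(406,350),(-.08,.042,.095)),
("scene",S(429,557),(.1,.23,.015)),("scene",S(420,160),(-.08,.042,.095)),("scene",S(237,262),(.08,.042,.095)),("scene",S(457,320),(0,.15,.081))]
def J(p,P):
    c,s=np.cos(p[2]),np.sin(p[2]);return np.array([p[0]+c*P[0]-s*P[1],p[1]+s*P[0]+c*P[1],P[2]])
f=lambda p:np.concatenate([proj(n,J(p,P))[0]-np.array(px) for n,px,P in obs])
r=least_squares(f,[.45,.0,0],loss="soft_l1")
if __name__=="__main__":
    p=r.x;print(p,np.degrees(p[2]));print(np.round(f(p).reshape(-1,2),1))
    print("screw",J(p,(0,.15,.081)),"fence",J(p,(0,.042,.07)))
    np.save("jig.npy",p)
    for t in((180,238),(275,207),(253,322)):
        w=unproj("top",T(*t),.078)-J(p,(0,.15,.078));a=np.degrees(np.arctan2(w[1],w[0])-p[2]);print("wing",round(np.hypot(*w[:2]),4),a, (a+130)%120)
    for px in((445,152),(592,136),(617,330),(462,348)):
        w=unproj("top",T(*px),.095)-p[[0,1,1]]; c,s=np.cos(p[2]),np.sin(p[2]);print("carton",c*w[0]+s*w[1],-s*w[0]+c*w[1])
E
python3 fit.py
```

```text
[0.51523084 0.03168855 0.06634407] 3.801235004725296
[[ 0.2 -0.4]
 [-0.6 -0.1]
 [ 0.9 -0. ]
 [ 0.6 -0.5]
 [ 1.   0.2]
 [ 0.4 -0.4]
 [ 0.6  0.1]
 [-2.5 -0.1]
 [-2.2 -0.5]
 [-0.5 -3. ]
 [ 2.   0.4]
 [ 3.3  1.3]
 [ 0.1 -0.5]]
screw [0.50528653 0.18135856 0.081     ] fence [0.51244643 0.07359615 0.07      ]
wing 0.0403 74.84174716133421 84.84174716133421
wing 0.0402 -46.937857046390135 83.06214295360986
wing 0.0535 -170.41673135861276 79.58326864138724
carton 0.05418993233462083 -0.001885716404021075
carton 0.05751053292652539 -0.10515575380789316
carton -0.07922553483904486 -0.11020078145928283
carton -0.0834753831915339 -0.0030341490400889164
```

```bash
sed -i 's/^("top",T(391.*$//; s/(.1,.23,.015)),("scene",S(420.*S(237,262),(.08,.042,.095)),/(.1,.23,0)),/' fit.py; python3 fit.py
python3 - <<'E'
import rig; print([ (n,getattr(rig,n)) for n in dir(rig) if not n.startswith("__")])
from fit import *
p=r.x
inv=lambda w:np.array([np.cos(p[2])*(w[0]-p[0])+np.sin(p[2])*(w[1]-p[1]),-np.sin(p[2])*(w[0]-p[0])+np.cos(p[2])*(w[1]-p[1])])
for t in((391,121),(406,350)):print("fence",inv(unproj("top",T(*t),.095)))
for t in((285,125),(330,125),(335,172),(290,172)):print("sb",inv(unproj("top",T(*t),.06)))
for t in((324,57),(571,28)):print("bottle",inv(unproj("top",T(*t),.1)))
for t in((128,140),(172,345)):print("bracket",inv(unproj("top",T(*t),.175)))
o=observe();print(o["time"])
E
```

```text
[0.51471126 0.03309733 0.06681142] 3.8280126100052914
[[-0.3 -0.2]
 [-1.   0.1]
 [ 0.5  0.1]
 [ 0.2 -0.4]
 [ 0.5  0.4]
 [-0.1 -0.2]
 [ 0.2  0.2]
 [-0.4  0.6]
 [ 0.6 -0.3]]
screw [0.504697   0.18276268 0.081     ] fence [0.51190727 0.07500363 0.07      ]
wing 0.0391 73.56133203161643 83.56133203161642
wing 0.0416 -47.82111983001617 82.17888016998383
wing 0.0532 -168.82628265048749 81.17371734951251
carton 0.054613409099328984 -0.003351370949303912
carton 0.05788574531644257 -0.106622948982034
carton -0.07885266534679138 -0.11160407147467513
carton -0.08305242812064198 -0.004435464561394989
[('IKError', <class 'rig.IKError'>), ('calibration', <function make.<locals>.<lambda> at 0x7fe94a194720>), ('capture', <function make.<locals>.drawn_camera at 0x7fe94a194180>), ('job_done', <function connect.<locals>.done at 0x7fe94a1077e0>), ('nose_length', 0.019), ('observe', <function make.<locals>.<lambda> at 0x7fe94a194680>), ('outline_of', <function make.<locals>.keyed.<locals>.call at 0x7fe94a194860>)]
fence [0.07965093 0.03268744]
fence [-0.08147896  0.0340617 ]
sb [0.09018174 0.10973147]
sb [0.08761997 0.07736898]
sb [0.05301397 0.07611138]
sb [0.05554881 0.10834302]
bottle [0.12809605 0.07622782]
bottle [ 0.13511984 -0.09839316]
bracket [0.0636106 0.2049708]
bracket [-0.07374516  0.1833394 ]
1.2
```

```bash
cat > go.py <<'E'
from h import *
import sys
from scipy.spatial.transform import Rotation as Ro
p=np.load("jig.npy")
def rows(pts,yawoff=90.):
    s=observe();R=Ro.from_euler("xyz",s["ee_rot"],degrees=True)
    print("t",round(s["time"],2),"jig tip now",np.round(tojig(s),4),"rot",np.round(s["ee_rot"],2),"F",np.round(Ro.from_euler("z",-p[2]).apply(s["ft_force"]),1),"op",round(s["opening"],4))
    for (jx,jy,tz) in pts:
        c,sn=np.cos(p[2]),np.sin(p[2]);w=np.array([p[0]+c*jx-sn*jy,p[1]+sn*jx+c*jy,tz+.019])
        Rt=Ro.from_euler("xyz",[180,0,np.degrees(p[2])+yawoff],degrees=True)
        d=R.inv().apply(w-s["tcp_pos"])/.05;rv=np.degrees((R.inv()*Rt).as_rotvec())/6
        print([round(float(v),3) for v in d]+[round(float(v),2) for v in rv])
def tojig(s):
    t=s["tcp_pos"]+Ro.from_euler("xyz",s["ee_rot"],degrees=True).apply([0,0,.019]);w=t[:2]-p[:2];c,sn=np.cos(p[2]),np.sin(p[2])
    return np.array([c*w[0]+sn*w[1],-sn*w[0]+c*w[1],t[2]])
if __name__=="__main__": rows(eval(sys.argv[1]))
E
python3 fit.py >/dev/null; cat jig.npy | wc -c; python3 go.py '[(0,.08,.28),(0,.08,.18),(0,.075,.06)]'
```

```text
152
t 1.2 jig tip now [-0.1818  0.5879  0.185 ] rot [180.     0.   154.17] F [ 0.1 -0.3 -0. ] op 0.0923
[-8.186, -7.029, -1.899, 0.0, 0.0, 10.06]
[-8.186, -7.029, 0.101, 0.0, 0.0, 10.06]
[-8.235, -7.116, 2.501, 0.0, 0.0, 10.06]
```

```bash
python3 -m pendant '[[[0,0,-1,0,0,0],[0,0,-1.9,0,0,1],[-8.186,-7.029,-1.9,0,0,10.06],[-8.186,-7.029,-1.9,0,0,10.06],[-8.186,-7.029,-1.9,0,0,10.06],[-8.186,-7.029,-1.9,0,0,10.06],[-8.186,-7.029,-1.9,0,0,10.06],[-8.186,-7.029,-1.9,0,0,10.06],[-8.186,-7.029,-1.9,0,0,10.06],[-8.186,-7.029,-1.9,0,0,10.06],[-8.186,-7.029,-1.9,0,0,10.06],[-8.186,-7.029,-1.9,0,0,10.06],[-8.186,-7.029,-1.9,0,0,10.06],[-8.186,-7.029,-1.9,0,0,10.06],[-8.186,-7.029,-1.9,0,0,10.06],[-8.186,-7.029,-1.9,0,0,10.06],[-8.186,-7.029,-1.9,0,0,10.06],[-8.186,-7.029,-1.9,0,0,10.06]]]' -1 20; python3 go.py '[(0,.075,.16),(0,.075,.06)]'
```

```text
time: 3.0
tcp_pos: [0.5091, 0.1139, 0.2991]
ee_rot: [180.0, -0.0, 93.9]
ft_force: [0.1, -0.2, -0.2]
opening: 0.0008
t 3.0 jig tip now [-2.000e-04  8.100e-02  2.801e-01] rot [179.99  -0.    93.9 ] F [ 0.1 -0.2 -0.2] op 0.0008
[-0.119, 0.004, 2.403, 0.0, -0.0, 0.01]
[-0.12, 0.003, 4.403, 0.0, -0.0, 0.01]
```

```bash
python3 -m pendant '[[[-0.12,0,1,0,0,0],[-0.12,0,2,0,0,0],[-0.12,0,3,0,0,0],[-0.12,0,3.8,0,0,0],[-0.12,0,4.4,0,0,0],[-0.12,0,4.4,0,0,0],[-0.12,0,4.4,0,0,0]]]'; python3 go.py '[(0,.045,.06),(0,0,.06),(0,-.005,.06),(0,-.0105,.06)]'
python3 - <<'E'
from h import *
for n in("scene","top"): cv2.imwrite(f"pics/{n}1.png",capture(n)[:,:,::-1])
im=cv2.imread("pics/top1.png")[165:265,185:355];a=cv2.resize(im,(640,376),interpolation=cv2.INTER_CUBIC)
cv2.imwrite("pics/t1.png",a)
im=cv2.imread("pics/scene1.png")[180:310,220:380];cv2.imwrite("pics/s1.png",cv2.resize(im,None,fx=4.5,fy=4.5,interpolation=cv2.INTER_CUBIC))
E
```

```text
time: 3.7
tcp_pos: [0.5097, 0.1083, 0.0802]
ee_rot: [180.0, -0.0, 93.9]
ft_force: [0.8, -0.1, 1.0]
opening: 0.0005
t 3.7 jig tip now [0.     0.0754 0.0612] rot [ 1.7998e+02 -1.0000e-02  9.3940e+01] F [ 0.8 -0.1  1. ] op 0.0005
[-0.608, -0.001, 0.023, 0.0, -0.0, 0.02]
[-1.508, -0.003, 0.023, 0.0, -0.0, 0.02]
[-1.608, -0.003, 0.023, 0.0, -0.0, 0.02]
[-1.718, -0.003, 0.023, 0.0, -0.0, 0.02]
```

View pics/s1.png

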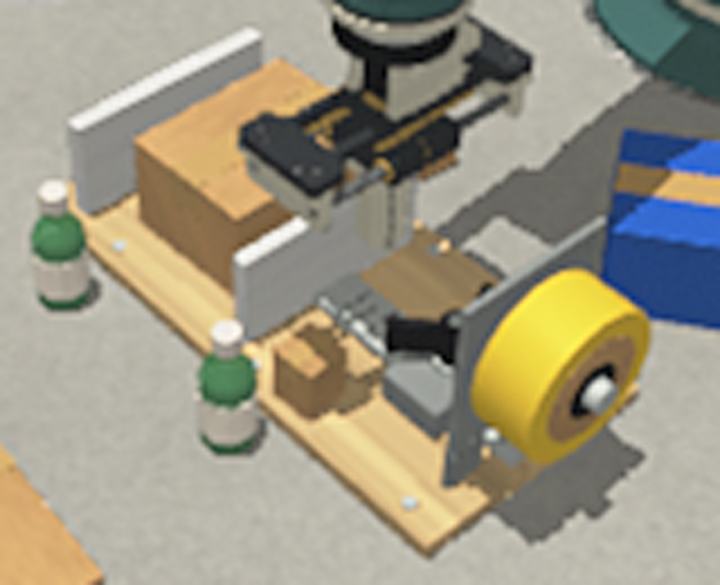

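The closed fingers stand between fence and screw, near (305,240) in full-picture pixels; nothing is touched. Next I push the fence.

```bash
python3 -m pendant '[[[-0.2,0,0,0,0,0],[-0.4,0,0,0,0,0],[-0.6,0,0,0,0,0],[-0.7,0,0,0,0,0],[-0.8,0,0,0,0,0],[-0.9,0,0,0,0,0],[-1.0,0,0,0,0,0],[-1.1,0,0,0,0,0],[-1.2,0,0,0,0,0],[-1.3,0,0,0,0,0],[-1.4,0,0,0,0,0],[-1.5,0,0,0,0,0],[-1.5,0,0,0,0,0]]]'; python3 go.py '[(0,-.007,.06),(0,-.0105,.06)]'
python3 -m pendant '[[[-0.04,0,0,0,0,0],[-0.08,0,0,0,0,0],[-0.1,0,0,0,0,0],[-0.1,0,0,0,0,0]]]'; python3 go.py '[(0,-.0105,.06)]'
```

```text
time: 5.1
tcp_pos: [0.5157, 0.0329, 0.0814]
ee_rot: [179.8, -0.0, 93.9]
ft_force: [-0.5, 0.7, -0.9]
opening: 0.0005
t 5.1 jig tip now [ 0.001  -0.0002  0.0624] rot [ 1.7983e+02 -1.0000e-02  9.3890e+01] F [-0.4  0.7 -0.9] op 0.0005
[-0.135, -0.02, 0.049, 0.03, -0.0, 0.01]
[-0.205, -0.02, 0.049, 0.03, -0.0, 0.01]
time: 5.5
tcp_pos: [0.516, 0.0278, 0.0815]
ee_rot: [179.8, -0.0, 93.9]
ft_force: [0.2, -0.1, 0.6]
opening: 0.0003
t 5.5 jig tip now [ 0.001  -0.0053  0.0625] rot [ 1.7983e+02 -1.0000e-02  9.3890e+01] F [ 0.2 -0.1  0.6] op 0.0003
[-0.103, -0.02, 0.049, 0.03, -0.0, 0.01]
```

```bash
cat > look.py <<'E'
from h import *
import sys
k=sys.argv[1]
a=capture("top")[:,:,::-1];b=capture("scene")[:,:,::-1]
a=cv2.resize(a[165:265,185:355],None,fx=4.5,fy=4.5,interpolation=cv2.INTER_CUBIC)
b=cv2.resize(b[180:310,220:380],None,fx=4.5,fy=4.5,interpolation=cv2.INTER_CUBIC)
cv2.imwrite(f"pics/t_{k}.png",a);cv2.imwrite(f"pics/s_{k}.png",b)
E
python3 look.py 2
```

```text
(no output)
```

View pics/s_2.png

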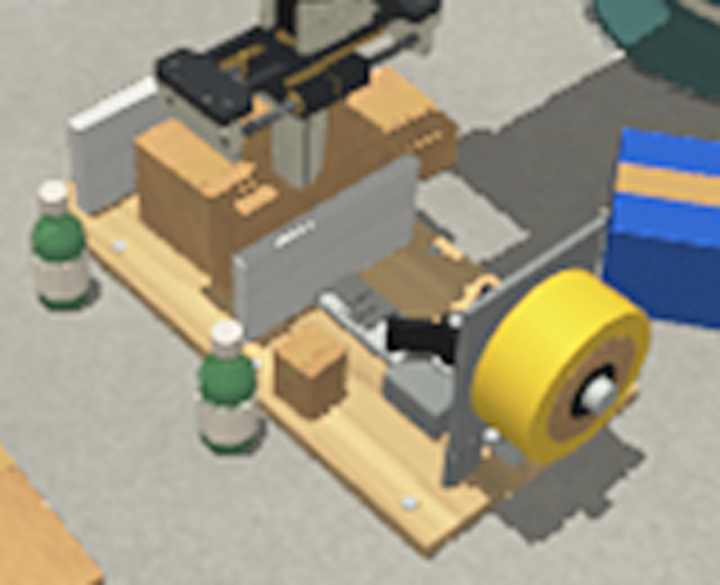

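View pics/t_2.png

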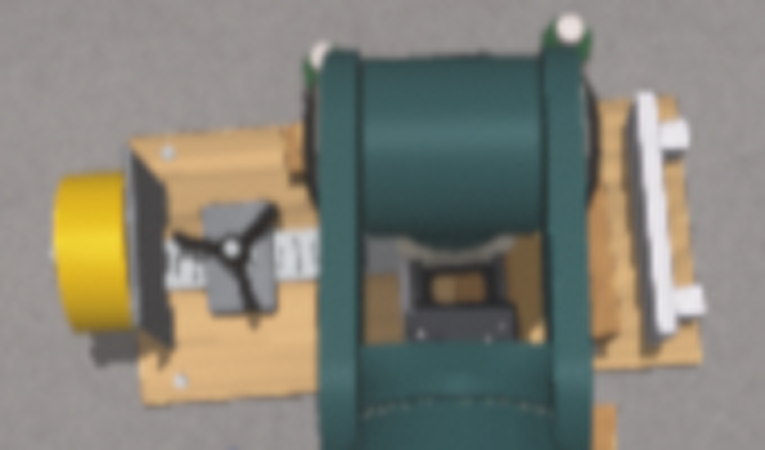

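Run:
```python
from go import *
s=observe();t=tojig(s);c,sn=np.cos(p[2]),np.sin(p[2])
W=lambda jx,jy,z:np.array([p[0]+c*jx-sn*jy,p[1]+sn*jx+c*jy,z])
for P in((0,-.005,.0625),(0,.075,.0612),(0,-.005,.1),(0,-.005,.13),(0,.034,.095),(0,.15,.081)):
    q=proj("scene",W(*P))[0];print(P,np.round((q-[220,180]+.5)*4.5-.5))
print(p,s)
```

```text
(0, -0.005, 0.0625) [298. 213.]
(0, 0.075, 0.0612) [377. 277.]
(0, -0.005, 0.1) [299. 173.]
(0, -0.005, 0.13) [300. 139.]
(0, 0.034, 0.095) [337. 208.]
(0, 0.15, 0.081) [460. 319.]
[0.51471126 0.03309733 0.06681142] {'time': 5.6, 'joint_pos': array([ 2.56021676e-01, -1.00545228e+01,  1.10435441e+02,  2.67836959e-02,
        7.94525844e+01, -3.64113978e+00]), 'joint_vel': array([-0.00213894,  0.00894788,  0.12719356, -0.07478515,  0.02048179,
        0.00698662]), 'joint_efforts': array([-1.28669380e-01, -4.48836315e+01, -5.96992958e+01,  7.24292407e-02,
        5.77654180e-03, -9.64972802e-03]), 'tcp_pos': array([0.51602352, 0.02795174, 0.08144389]), 'ee_rot': array([ 1.79832167e+02, -1.57184378e-02,  9.38923200e+01]), 'ft_force': array([ 0.3385903 ,  0.86059264, -0.53670345]), 'moment': array([-0.07996263,  0.06976445, -0.08078643]), 'opening': 0.0003133954995883523}
```

Run:
```python
from go import *
im=capture("scene")[:,:,::-1].copy()
c,sn=np.cos(p[2]),np.sin(p[2])
W=lambda jx,jy,z:np.array([p[0]+c*jx-sn*jy,p[1]+sn*jx+c*jy,z])
s=observe();t=tojig(s)
x0,y0,f=255,165,8
z=cv2.resize(im[y0:y0+70,x0:x0+90],None,fx=f,fy=f,interpolation=cv2.INTER_CUBIC)
for tz,col in((.0625,(0,0,255)),(.1,(255,0,255))):
    P=np.array([W(t[0]+a,t[1]+b,tz) for a,b in((.0175,.0075),(-.0175,.0075),(-.0175,-.0075),(.0175,-.0075))])
    q=((proj("scene",P)-[x0,y0]+.5)*f-.5).astype(np.int32);cv2.polylines(z,[q],True,col,1)
P=np.array([W(a,.034,.095) for a in(.08,-.08)]);q=((proj("scene",P)-[x0,y0]+.5)*f-.5).astype(np.int32);cv2.polylines(z,[q],True,(0,255,0),1)
cv2.imwrite("pics/z3.png",z)
```

```text
(no output)
```

View pics/z3.png

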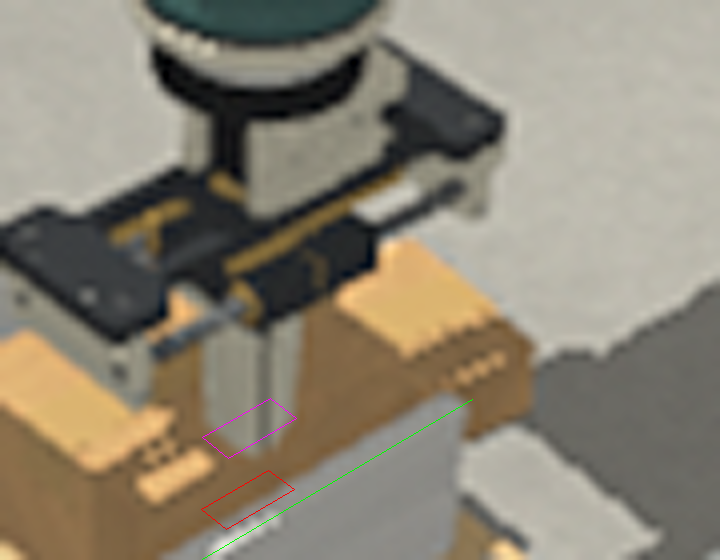

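```bash
python3 -m pendant '[[[0,0,-0.4,0,0,0],[0.4,0,-0.4,0,0,0],[0.8,0,-0.4,0,0,0],[1.2,0,-0.4,0,0,0],[1.55,0,-0.2,0,0,0],[1.6,0,0.1,0,0,0],[1.6,0,0.3,0,0,0],[1.6,0,0.3,0,0,0]]]'; python3 go.py '[(0,.075,.06),(0,.075,.03)]'
cat > ov.py <<'E'
from go import *
k=sys.argv[1]; dzs=eval(sys.argv[2])
c,sn=np.cos(p[2]),np.sin(p[2])
W=lambda jx,jy,z:np.array([p[0]+c*jx-sn*jy,p[1]+sn*jx+c*jy,z])
s=observe();t=tojig(s)
for n,x0,y0,w,h,f in(("scene",255,165,100,100,7),("top",185,165,150,100,5)):
    im=capture(n)[:,:,::-1].copy()
    z=cv2.resize(im[y0:y0+h,x0:x0+w],None,fx=f,fy=f,interpolation=cv2.INTER_CUBIC)
    for dz,col in zip(dzs,((0,0,255),(255,0,255))):
        P=np.array([W(t[0]+a,t[1]+b,t[2]+dz) for a,b in((.0175,.0075),(-.0175,.0075),(-.0175,-.0075),(.0175,-.0075))])
        q=((proj(n,P)-[x0,y0]+.5)*f-.5).astype(np.int32);cv2.polylines(z,[q],True,col,1)
    cv2.imwrite(f"pics/{n}_{k}.png",z)
E
python3 ov.py 4 '[0,.036]'
```

```text
time: 6.45
tcp_pos: [0.5098, 0.1071, 0.0645]
ee_rot: [180.0, 0.0, 93.9]
ft_force: [0.6, -0.1, -0.5]
opening: 0.0001
t 6.45 jig tip now [0.     0.0742 0.0455] rot [1.7999e+02 1.0000e-02 9.3890e+01] F [ 0.6 -0.1 -0.5] op 0.0001
[0.016, 0.0, -0.291, 0.0, 0.0, 0.01]
[0.016, -0.0, 0.309, 0.0, 0.0, 0.01]
```

View pics/scene_4.png

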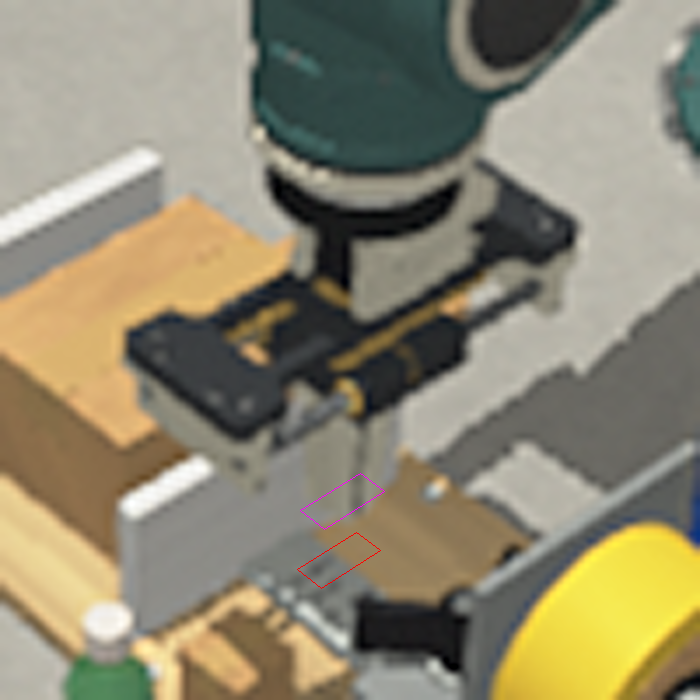

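View pics/top_4.png

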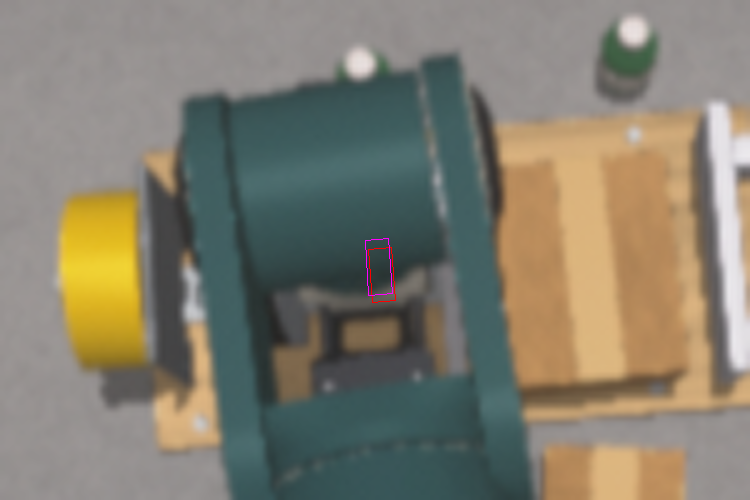

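```bash
python3 -m pendant '[[[0,0,0.15,0,0,0],[0,0,0.3,0,0,0],[0,0,0.3,0,0,0],[-0.2,0,0.3,0,0,0],[-0.4,0,0.3,0,0,0],[-0.5,0,0.3,0,0,0],[-0.6,0,0.3,0,0,0]]]'; python3 go.py '[]'
python3 -m pendant '[[[-0.1,0,0,0,0,0],[-0.2,0,0,0,0,0]]]';python3 go.py '[]';python3 -m pendant '[[[-0.1,0,0,0,0,0],[-0.2,0,0,0,0,0]]]';python3 go.py '[]'; python3 ov.py 5 '[0,.036]'
```

```text
time: 7.25
tcp_pos: [0.5129, 0.0764, 0.0516]
ee_rot: [179.8, -0.0, 93.8]
ft_force: [-0.1, -0.2, 0.2]
opening: 0.0007
t 7.25 jig tip now [0.0011 0.0434 0.0326] rot [ 1.7984e+02 -1.0000e-02  9.3820e+01] F [-0.1 -0.2  0.2] op 0.0007
time: 7.45
tcp_pos: [0.5135, 0.0661, 0.0516]
ee_rot: [179.8, -0.0, 93.8]
ft_force: [0.3, 2.1, -0.9]
opening: 0.0004
t 7.45 jig tip now [0.0011 0.0331 0.0326] rot [ 1.7984e+02 -3.0000e-02  9.3820e+01] F [ 0.4  2.1 -0.9] op 0.0004
time: 7.65
tcp_pos: [0.5142, 0.0559, 0.0516]
ee_rot: [179.8, -0.0, 93.8]
ft_force: [-0.3, 2.9, -1.2]
opening: 0.0004
t 7.65 jig tip now [0.0011 0.0228 0.0326] rot [ 1.7983e+02 -4.0000e-02  9.3820e+01] F [-0.1  2.9 -1.2] op 0.0004
```

View pics/scene_5.png

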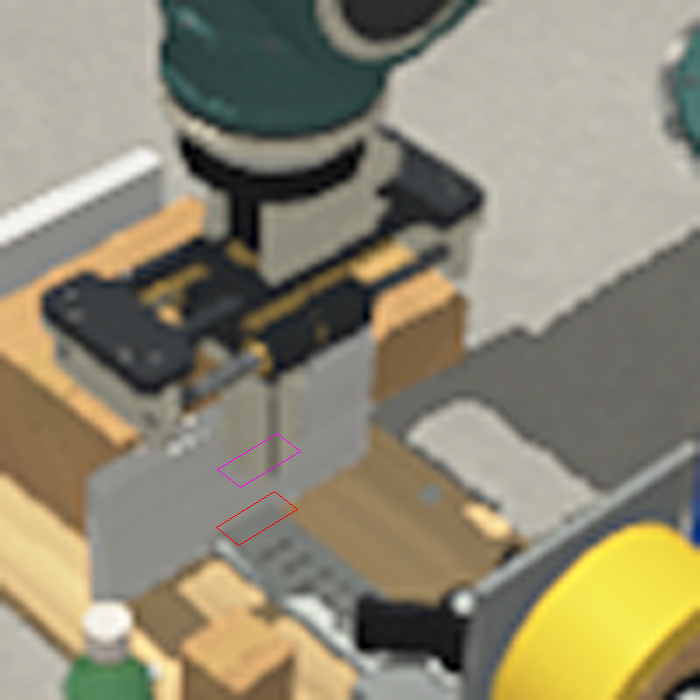

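```bash
python3 -m pendant '[[[-0.1,0,0,0,0,0],[-0.2,0,0,0,0,0],[-0.3,0,0,0,0,0],[-0.4,0,0,0,0,0],[-0.48,0,0,0,0,0]]]';python3 go.py '[]';python3 -m pendant '[[[-0.04,0,0,0,0,0],[-0.08,0,0,0,0,0]]]';python3 go.py '[]'; for i in 1; do :; done; python3 ov.py 6 '[0,.036]'
```

```text
time: 8.25
tcp_pos: [0.5158, 0.0315, 0.0516]
ee_rot: [179.8, -0.1, 93.8]
ft_force: [-0.6, 6.0, -0.0]
opening: 0.0006
t 8.25 jig tip now [ 0.0011 -0.0016  0.0326] rot [ 1.7984e+02 -5.0000e-02  9.3800e+01] F [-0.2  6.  -0. ] op 0.0006
time: 8.45
tcp_pos: [0.5161, 0.0276, 0.0517]
ee_rot: [179.8, -0.1, 93.8]
ft_force: [0.6, 5.6, 0.7]
opening: -0.0
t 8.45 jig tip now [ 0.0011 -0.0056  0.0327] rot [ 1.7983e+02 -9.0000e-02  9.3810e+01] F [0.9 5.5 0.7] op -0.0
```

View pics/scene_6.png

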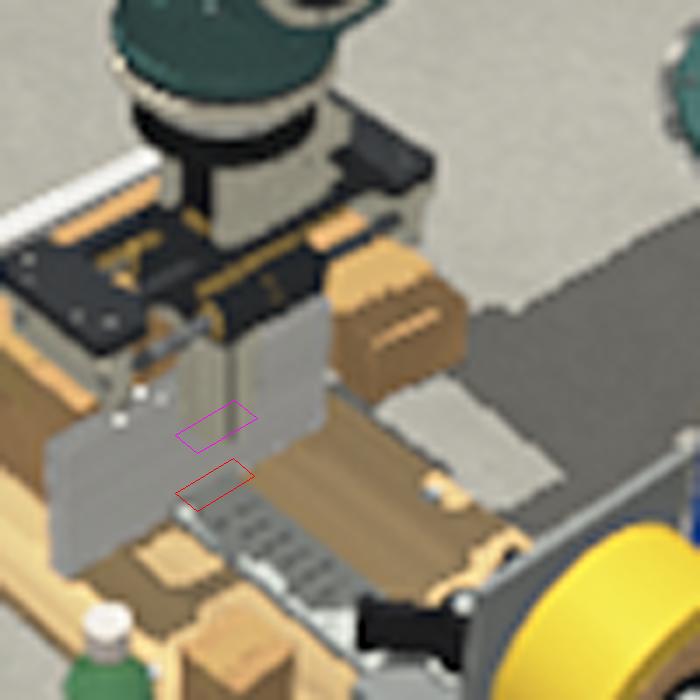

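Force rose to 5–6 N, so the carton is moving with the fence. I go on in small steps until the force jumps.

```bash
python3 -m pendant '[[[-0.03,0,0,0,0,0],[-0.05,0,0,0,0,0]]]'|sed -n 4p;python3 go.py '[]';python3 -m pendant '[[[-0.02,0,0,0,0,0],[-0.04,0,0,0,0,0]]]'|sed -n 4p;python3 go.py '[]'
```

```text
ft_force: [0.7, 5.1, -0.6]
t 8.75 jig tip now [ 0.0011 -0.0081  0.0326] rot [ 1.7983e+02 -9.0000e-02  9.3800e+01] F [ 1.   5.1 -0.6] op 0.0005
ft_force: [-1.5, 21.4, 1.0]
t 8.95 jig tip now [ 0.0011 -0.0089  0.0327] rot [179.83  -0.24  93.82] F [-0.  21.4  1. ] op 0.0004
```

```bash
python3 -m pendant '[[[-0.02,0,0,0,0,0],[-0.03,0,0,0,0,0],[-0.03,0,0,0,0,0],[-0.03,0,0,0,0,0]]]'|sed -n 4p;python3 go.py '[]'; python3 -m pendant '[[[0.2,0,0,0,0,0],[0.5,0,0,0,0,0],[0.6,0,-0.5,0,0,0],[0.6,0,-1.5,0,0,0],[0.6,0,-2.5,0,0,0],[1.6,0,-2.5,0,0,0],[2.6,0,-2.5,0,0,0],[3.2,0,-2.5,0,0,0],[3.2,0,-2.5,0,0,0]]]'|sed -n 4p;python3 go.py '[]';  python3 ov.py 7 '[0,.036]'
```

```text
ft_force: [-0.3, 18.8, 0.3]
t 9.35 jig tip now [ 0.0011 -0.0087  0.0327] rot [179.83  -0.43  93.85] F [ 1.  18.8  0.3] op 0.0005
ft_force: [0.8, -0.6, -0.7]
t 10.25 jig tip now [0.0002 0.1538 0.1589] rot [179.83  -0.43  94.05] F [ 0.7 -0.6 -0.7] op 0.0006
```

View pics/scene_7.png

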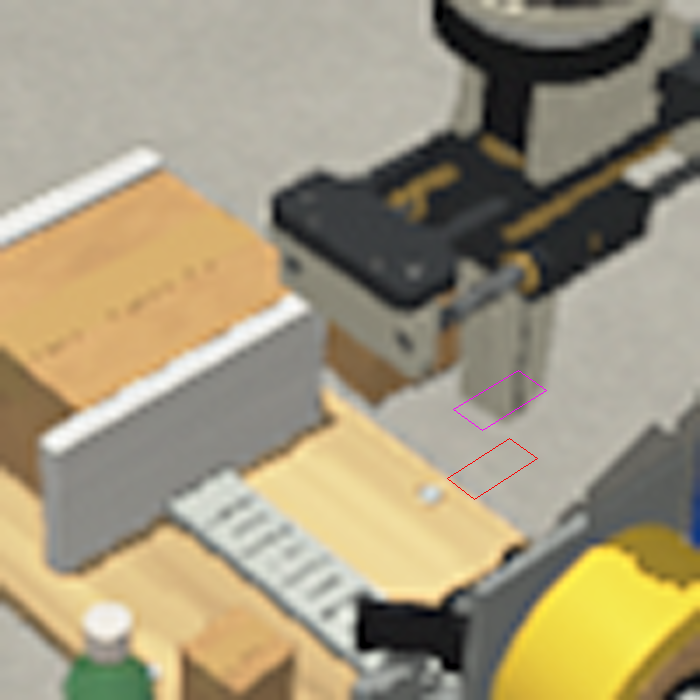

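View pics/top_7.png

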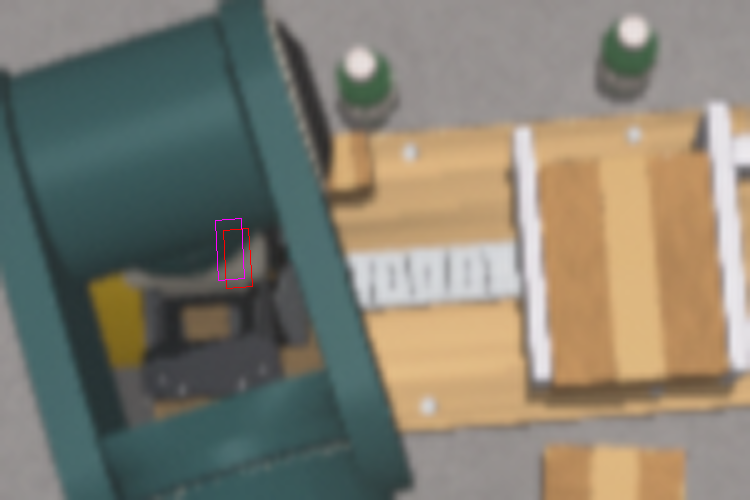

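Run:
```python
from go import *
im=capture("scene")[:,:,::-1]
x0,y0,f=312,195,16
z=cv2.resize(im[y0:y0+37,x0:x0+40],None,fx=f,fy=f,interpolation=cv2.INTER_NEAREST)
z=cv2.convertScaleAbs(z,alpha=1.3)
c,sn=np.cos(p[2]),np.sin(p[2])
W=lambda jx,jy,z:np.array([p[0]+c*jx-sn*jy,p[1]+sn*jx+c*jy,z])
t=tojig(observe());print(t)
for dz,col in((.036,(255,0,255)),(.06,(0,0,255))):
    P=np.array([W(t[0]+a,t[1]+b,t[2]+dz) for a,b in((.0175,.0075),(-.0175,.0075),(-.0175,-.0075),(.0175,-.0075))])
    q=((proj("scene",P)-[x0,y0]+.5)*f-.5).astype(np.int32);cv2.polylines(z,[q],True,col,1)
cv2.imwrite("pics/f8.png",z)
im=capture("top")[:,:,::-1]
for u in [(514.,130),(531,383)]:
    w=unproj("top",(185+(u[0]+.5)/5-.5,165+(u[1]+.5)/5-.5),.095);w=w[:2]-p[:2];print("fence face",-sn*w[0]+c*w[1])
```

```text
[0.00051837 0.15026928 0.15879839]
fence face -0.017539020646173416
fence face -0.015478491850377188
```

View pics/f8.png

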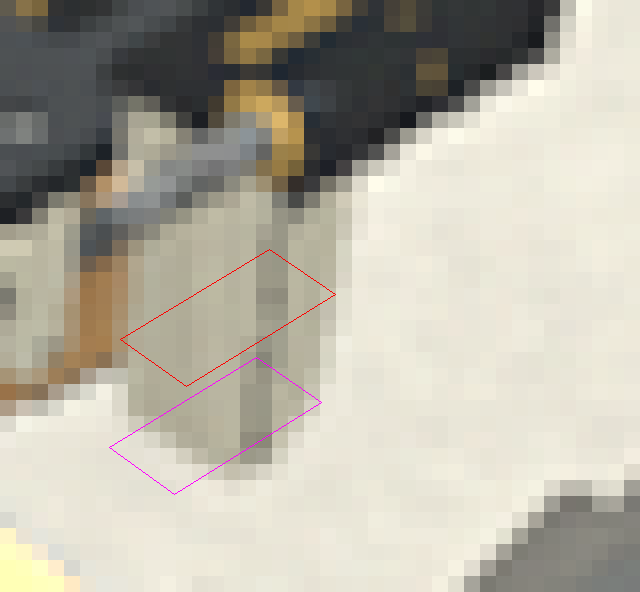

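```bash
python3 go.py '[(.038,.152,.1),(.038,.152,.024)]'
```

```text
t 10.45 jig tip now [0.0006 0.1498 0.1588] rot [179.83  -0.4   93.83] F [ 0.1  0.9 -0.6] op 0.0005
[0.038, 0.745, 1.179, 0.03, -0.07, 0.0]
[0.027, 0.741, 2.699, 0.03, -0.07, 0.0]
```

```bash
python3 -m pendant '[[[0.04,0.4,0.4,0.03,-0.07,0],[0.04,0.745,1.18,0.03,-0.07,0],[0.04,0.745,1.18,0.03,-0.07,0],[0.04,0.745,1.18,0.03,-0.07,0]]]' | sed -n 4p; python3 go.py '[(.038,.152,.055),(.038,.152,.024)]'; python3 ov.py 9 '[0,.031]'
```

```text
ft_force: [-0.4, 0.2, 0.3]
t 10.85 jig tip now [0.0377 0.1512 0.0999] rot [-1.799e+02  4.000e-02  9.375e+01] F [-0.4  0.2  0.3] op 0.0002
[0.017, 0.007, 0.898, -0.02, 0.01, -0.01]
[0.018, 0.008, 1.518, -0.02, 0.01, -0.01]
```

View pics/scene_9.png

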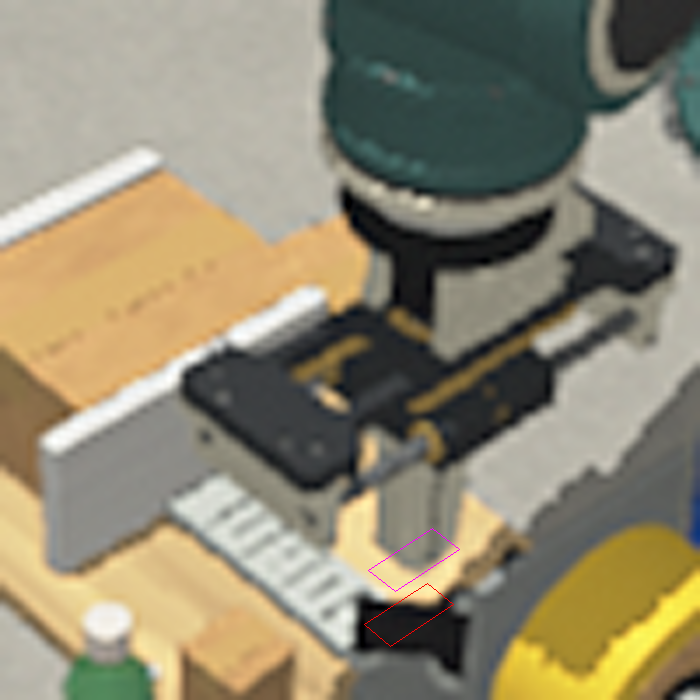

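View pics/top_9.png

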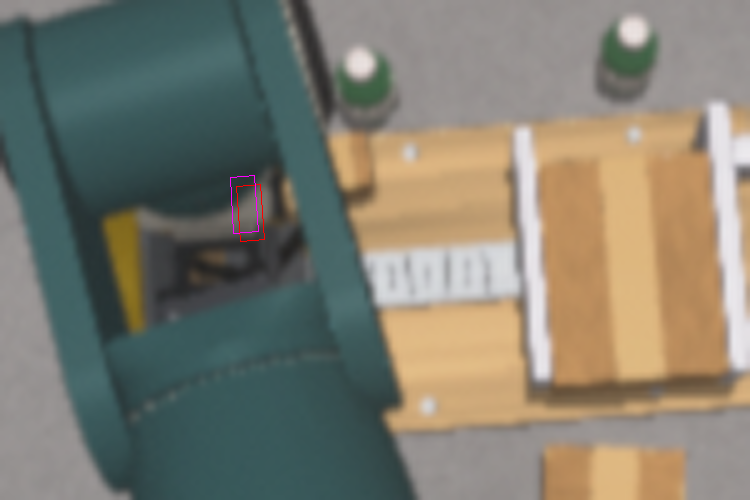

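```bash
python3 -m pendant '[[[-0.04,0.01,0.4,0,0,0],[-0.04,0.01,0.7,0,0,0],[-0.04,0.01,0.7,0,0,0]]]' | sed -n 4p; python3 -m pendant '[[[0,0,0.3,0,0,0],[0,0,0.6,0,0,0],[0,0,0.8,0,0,0],[0,0,0.8,0,0,0]]]' | sed -n 4p; python3 go.py '[(.0405,.138,.024),(.031,.1305,.024),(.021,.1195,.024),(.0105,.113,.024),(0,.116,.024),(-.012,.1215,.024),(-.017,.1262,.024)]'; python3 ov.py 10 '[0,.031]'
```

```text
ft_force: [-0.5, 0.2, 0.3]
ft_force: [-0.6, -0.9, -0.8]
t 11.65 jig tip now [0.0369 0.1493 0.0236] rot [-1.7984e+02  5.0000e-02  9.3780e+01] F [-0.7 -0.8 -0.8] op 0.0006
[-0.226, 0.071, -0.007, -0.03, 0.01, -0.01]
[-0.376, -0.119, -0.007, -0.03, 0.01, -0.01]
[-0.597, -0.319, -0.006, -0.03, 0.01, -0.01]
[-0.727, -0.529, -0.005, -0.03, 0.01, -0.01]
[-0.667, -0.739, -0.005, -0.03, 0.01, -0.01]
[-0.557, -0.979, -0.004, -0.03, 0.01, -0.01]
[-0.463, -1.079, -0.004, -0.03, 0.01, -0.01]
```

View pics/scene_10.png

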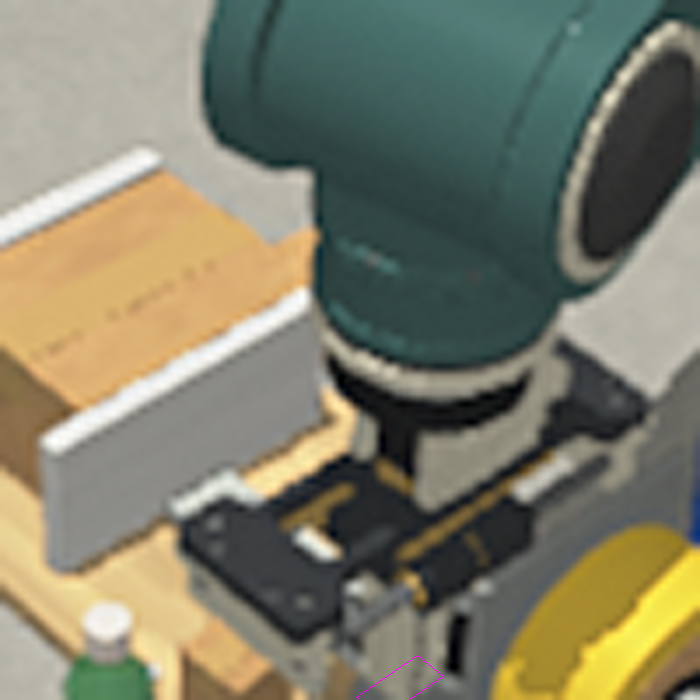

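```bash
python3 -m pendant '[[[-0.11,0.07,0,0,0,0],[-0.23,0.07,0,0,0,0],[-0.3,-0.03,0,0,0,0],[-0.376,-0.12,0,0,0,0],[-0.49,-0.22,0,0,0,0],[-0.6,-0.32,0,0,0,0]]]' | sed -n 4p; python3 go.py '[(.0105,.113,.024),(0,.116,.024),(-.012,.1215,.024),(-.017,.1262,.024)]'; python3 look.py 11
```

```text
ft_force: [1.0, 1.0, 1.1]
t 12.35 jig tip now [0.0213 0.1192 0.0257] rot [-1.7998e+02  1.0000e-02  9.3780e+01] F [1.1 0.9 1.1] op 0.0005
[-0.124, -0.216, 0.033, -0.0, 0.0, -0.01]
[-0.064, -0.426, 0.033, -0.0, 0.0, -0.01]
[0.046, -0.666, 0.034, -0.0, 0.0, -0.01]
[0.14, -0.766, 0.034, -0.0, 0.0, -0.01]
```

View pics/s_11.png

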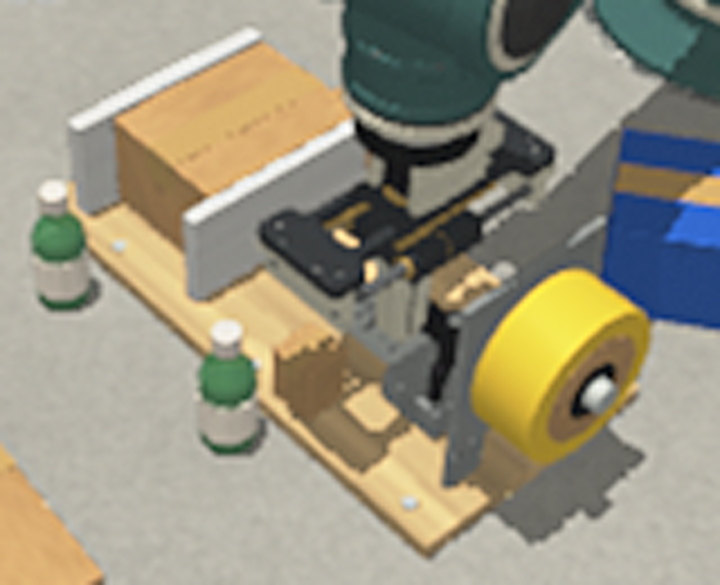

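View pics/t_11.png

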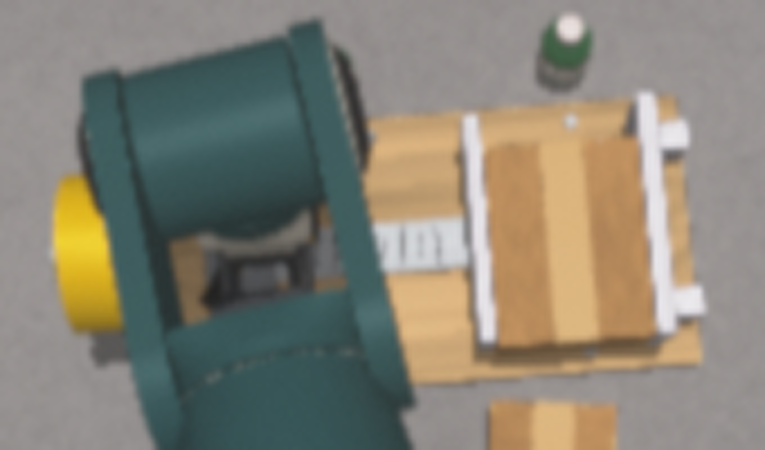

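The finger is on the wing and the screw has turned; one wing now points towards the bottles, at (435,380) in the zoom. I continue the stroke.

```bash
python3 -m pendant '[[[-0.06,-0.1,0.02,0,0,0],[-0.124,-0.216,0.03,0,0,0],[-0.09,-0.32,0.03,0,0,0],[-0.064,-0.426,0.03,0,0,0],[-0.01,-0.55,0.03,0,0,0],[0.046,-0.666,0.03,0,0,0],[0.14,-0.766,0.03,0,0,0],[0.14,-0.766,0.03,0,0,0]]]' | sed -n 4p; python3 go.py '[]'; python3 look.py 12;python3 -m pendant '[[[-0.15,0.05,0,0,0,0],[-0.15,0.05,-0.4,0,0,0],[-0.15,0.05,-0.8,0,0,0],[-0.15,0.05,-1.1,0,0,0]]]' | sed -n 4p; python3 go.py '[(.038,.149,.08)]'; python3 look.py 13
```

```text
ft_force: [-0.3, 0.2, 0.3]
t 13.25 jig tip now [-0.0177  0.1265  0.0243] rot [-1.7997e+02  2.0000e-02  9.3800e+01] F [-0.3  0.2  0.3] op 0.0005
ft_force: [0.1, 0.3, 0.9]
t 13.75 jig tip now [-0.0143  0.1181  0.0804] rot [-1.7999e+02  3.0000e-02  9.3760e+01] F [0.1 0.2 0.9] op 0.0004
[0.618, 1.045, 0.007, -0.0, 0.01, -0.01]
```

View pics/s_12.png

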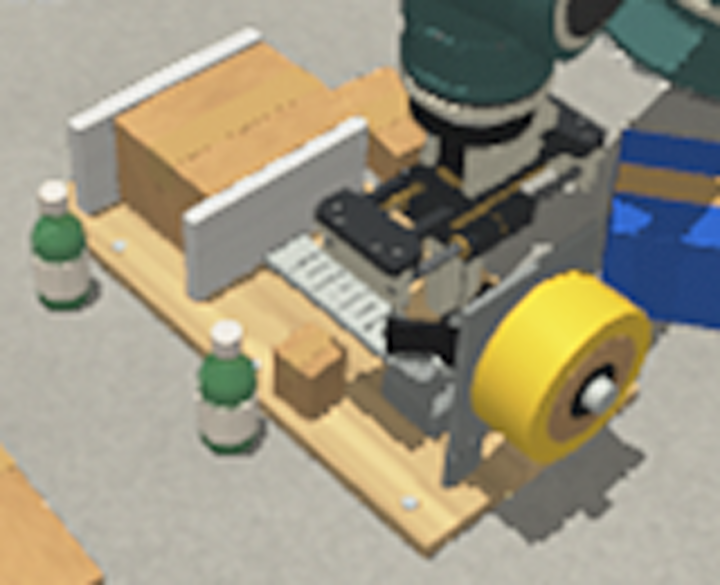

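View pics/s_13.png

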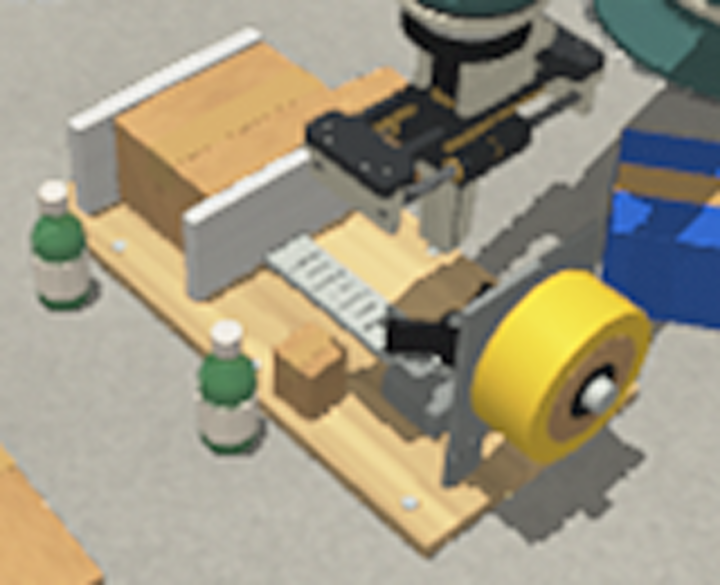

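```bash
python3 -m pendant '[[[0.3,0.5,0,0,0,0],[0.62,1.045,0,0,0,0],[0.62,1.045,0,0,0,0],[0.62,1.045,0.4,0,0,0],[0.62,1.045,0.8,0,0,0],[0.62,1.045,1.13,0,0,0],[0.62,1.045,1.13,0,0,0]]]' | sed -n 4p; python3 go.py '[(.0405,.138,.024),(.031,.1305,.024),(.021,.1195,.024),(.0105,.113,.024)]'
```

```text
ft_force: [0.8, 0.5, -0.6]
t 14.55 jig tip now [0.0372 0.1488 0.0219] rot [-1.7989e+02  6.0000e-02  9.3770e+01] F [ 0.8  0.4 -0.6] op 0.0004
[-0.217, 0.066, -0.043, -0.02, 0.01, -0.01]
[-0.368, -0.124, -0.042, -0.02, 0.01, -0.01]
[-0.588, -0.324, -0.041, -0.02, 0.01, -0.01]
[-0.718, -0.533, -0.041, -0.02, 0.01, -0.01]
```

```bash
python3 -m pendant '[[[-0.11,0.07,-0.02,0,0,0],[-0.22,0.066,-0.04,0,0,0],[-0.3,-0.03,-0.04,0,0,0],[-0.37,-0.124,-0.04,0,0,0],[-0.48,-0.22,-0.04,0,0,0],[-0.59,-0.324,-0.04,0,0,0],[-0.65,-0.43,-0.04,0,0,0],[-0.718,-0.533,-0.04,0,0,0],[-0.718,-0.533,-0.04,0,0,0]]]' | sed -n 4p; python3 go.py '[(.005,.115,.024),(0,.116,.024),(-.006,.119,.024),(-.012,.1215,.024),(-.017,.1262,.024)]'
```

```text
ft_force: [0.3, 0.0, -0.6]
t 15.45 jig tip now [0.0098 0.1126 0.024 ] rot [-1.7989e+02  7.0000e-02  9.3750e+01] F [ 0.3  0.  -0.6] op 0.0002
[0.048, -0.098, -0.0, -0.02, 0.01, -0.01]
[0.068, -0.198, 0.0, -0.02, 0.01, -0.01]
[0.128, -0.318, 0.0, -0.02, 0.01, -0.01]
[0.178, -0.438, 0.0, -0.02, 0.01, -0.01]
[0.272, -0.538, 0.001, -0.02, 0.01, -0.01]
```

```bash
python3 -m pendant '[[[0.03,-0.05,0,0,0,0],[0.05,-0.1,0,0,0,0],[0.06,-0.15,0,0,0,0]]]' | sed -n 4p; python3 go.py '[]';python3 -m pendant '[[[0.01,-0.05,0,0,0,0],[0.01,-0.05,0,0,0,0]]]' | sed -n 4p; python3 go.py '[]'; python3 -m pendant '[[[0.015,-0.03,0,0,0,0],[0.03,-0.06,0,0,0,0]]]' | sed -n 4p; python3 go.py '[(-.006,.119,.024),(-.012,.1215,.024),(-.017,.1262,.024)]'
```

```text
ft_force: [1.6, 0.8, -0.4]
t 15.75 jig tip now [0.0022 0.1158 0.024 ] rot [-1.7988e+02  7.0000e-02  9.3760e+01] F [ 1.7  0.7 -0.4] op 0.0006
ft_force: [0.3, -0.2, -0.1]
t 15.95 jig tip now [-0.0005  0.1165  0.024 ] rot [-1.7988e+02  6.0000e-02  9.3780e+01] F [ 0.3 -0.2 -0.1] op 0.0004
ft_force: [1.8, 0.4, -0.2]
t 16.15 jig tip now [-0.0036  0.1181  0.024 ] rot [-1.7989e+02  6.0000e-02  9.3780e+01] F [ 1.8  0.3 -0.2] op 0.0005
[0.017, -0.049, 0.0, -0.02, 0.01, -0.01]
[0.067, -0.169, 0.0, -0.02, 0.01, -0.01]
[0.161, -0.269, 0.0, -0.02, 0.01, -0.01]
```

```bash
python3 -m pendant '[[[0.02,-0.05,0,0,0,0],[0.04,-0.1,0,0,0,0]]]' | sed -n 4p; python3 go.py '[]';python3 -m pendant '[[[0.02,-0.05,0,0,0,0],[0.03,-0.07,0,0,0,0]]]' | sed -n 4p; python3 go.py '[(-.012,.1215,.024),(-.017,.1262,.024)]'
```

```text
ft_force: [1.1, -0.9, 0.1]
t 16.35 jig tip now [-0.0088  0.1202  0.024 ] rot [-1.7988e+02  6.0000e-02  9.3780e+01] F [ 1.  -0.9  0.1] op 0.0006
ft_force: [0.6, 0.6, 0.0]
t 16.55 jig tip now [-0.0126  0.1218  0.0239] rot [-1.7987e+02  6.0000e-02  9.3780e+01] F [0.7 0.6 0. ] op 0.0006
[-0.007, 0.012, -0.002, -0.02, 0.01, -0.01]
[0.087, -0.088, -0.001, -0.02, 0.01, -0.01]
```

```bash
python3 -m pendant '[[[0.04,-0.05,0,0,0,0],[0.09,-0.09,0,0,0,0],[0.09,-0.09,0,0,0,0]]]' | sed -n 4p; python3 go.py '[]';python3 -m pendant '[[[-0.15,0.05,0,0,0,0],[-0.15,0.05,-0.4,0,0,0],[-0.15,0.05,-0.8,0,0,0],[-0.15,0.05,-1.1,0,0,0]]]' | sed -n 4p; python3 go.py '[(.038,.149,.08)]'; python3 look.py 14
```

```text
ft_force: [0.7, 0.2, 0.6]
t 16.85 jig tip now [-0.0173  0.1267  0.024 ] rot [-1.7988e+02  5.0000e-02  9.3800e+01] F [0.8 0.2 0.6] op 0.0002
ft_force: [0.7, -0.1, -0.1]
t 17.25 jig tip now [-0.0144  0.1188  0.0801] rot [-1.799e+02  5.000e-02  9.379e+01] F [ 0.7 -0.2 -0.1] op 0.0004
[0.604, 1.047, 0.001, -0.02, 0.01, -0.01]
```

View pics/s_14.png

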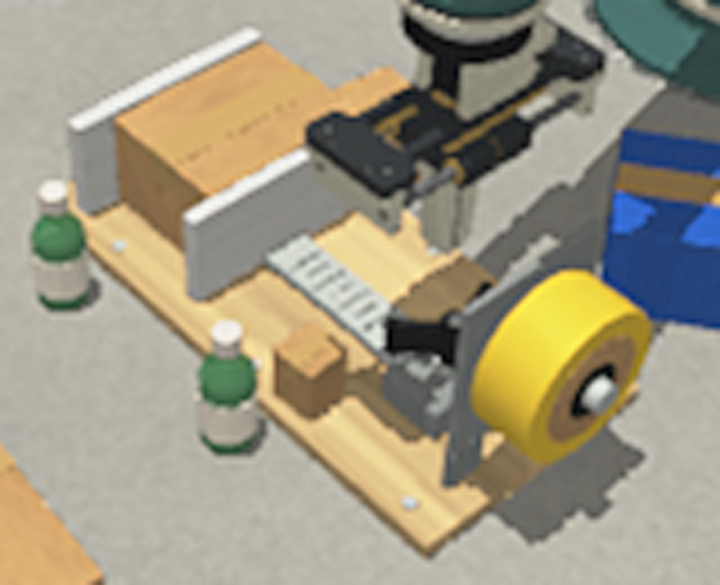

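The wings look as they did after the first stroke, so the screw has made another third of a turn. Third stroke next.

```bash
python3 -m pendant '[[[0.3,0.5,0,0,0,0],[0.61,1.045,0,0,0,0],[0.61,1.045,0,0,0,0],[0.61,1.045,0.4,0,0,0],[0.61,1.045,0.8,0,0,0],[0.61,1.045,1.13,0,0,0],[0.61,1.045,1.13,0,0,0]]]' | sed -n 4p; python3 go.py '[(.0405,.138,.024),(.031,.1305,.024),(.021,.1195,.024),(.0105,.113,.024)]'
```

```text
ft_force: [0.6, -0.5, -0.2]
t 18.05 jig tip now [0.037  0.149  0.0216] rot [-1.7981e+02  8.0000e-02  9.3790e+01] F [ 0.6 -0.6 -0.2] op 0.0004
[-0.22, 0.07, -0.049, -0.03, 0.01, -0.01]
[-0.37, -0.12, -0.048, -0.03, 0.01, -0.01]
[-0.59, -0.32, -0.047, -0.03, 0.01, -0.01]
[-0.721, -0.53, -0.046, -0.03, 0.01, -0.01]
```

```bash
python3 -m pendant '[[[-0.11,0.07,-0.02,0,0,0],[-0.22,0.066,-0.04,0,0,0],[-0.3,-0.03,-0.04,0,0,0],[-0.37,-0.124,-0.04,0,0,0],[-0.48,-0.22,-0.04,0,0,0],[-0.59,-0.324,-0.04,0,0,0],[-0.65,-0.43,-0.04,0,0,0],[-0.718,-0.533,-0.04,0,0,0],[-0.718,-0.533,-0.04,0,0,0]]]' | sed -n 4p; python3 go.py '[(.005,.115,.024),(0,.116,.024),(-.006,.119,.024),(-.012,.1215,.024),(-.017,.1262,.024)]'
```

```text
ft_force: [-0.2, 0.2, -0.7]
t 18.95 jig tip now [0.0096 0.1127 0.0237] rot [-1.798e+02  9.000e-02  9.377e+01] F [-0.1  0.2 -0.7] op 0.0002
[0.045, -0.094, -0.005, -0.03, 0.01, -0.01]
[0.065, -0.194, -0.005, -0.03, 0.01, -0.01]
[0.125, -0.314, -0.004, -0.03, 0.01, -0.01]
[0.175, -0.434, -0.004, -0.03, 0.01, -0.01]
[0.269, -0.534, -0.004, -0.03, 0.01, -0.01]
```

```bash
python3 -m pendant '[[[0.02,-0.05,0,0,0,0],[0.04,-0.1,0,0,0,0]]]' | sed -n 4p; python3 go.py '[]';python3 -m pendant '[[[0.01,-0.03,0,0,0,0],[0.01,-0.05,0,0,0,0]]]' | sed -n 4p; python3 go.py '[]'; python3 -m pendant '[[[0.01,-0.03,0,0,0,0],[0.02,-0.04,0,0,0,0]]]' | sed -n 4p; python3 go.py '[]'
```

```text
ft_force: [1.0, 0.1, 0.6]
t 19.15 jig tip now [0.0045 0.1147 0.0237] rot [-1.7979e+02  1.0000e-01  9.3770e+01] F [ 1.  -0.   0.6] op 0.0006
ft_force: [1.1, -0.0, 0.8]
t 19.35 jig tip now [0.0019 0.1155 0.0237] rot [-1.798e+02  9.000e-02  9.379e+01] F [ 1.1 -0.1  0.8] op 0.0008
ft_force: [6.9, -3.4, -1.7]
t 19.55 jig tip now [0.0003 0.1164 0.0239] rot [-1.7987e+02  1.2000e-01  9.3790e+01] F [ 6.7 -3.9 -1.7] op 0.0005
```

```bash
python3 -m pendant '[[[0.015,-0.03,0,0,0,0],[0.015,-0.03,0,0,0,0],[0.015,-0.03,0,0,0,0],[0.015,-0.03,0,0,0,0]]]' | sed -n 4p; python3 go.py '[]';python3 -m pendant '[[[-0.1,0.1,0,0,0,0],[-0.15,0.1,0,0,0,0],[-0.15,0.1,-1,0,0,0],[-0.15,0.1,-2,0,0,0],[-0.15,0.1,-3,0,0,0],[-0.15,0.1,-4,0,0,0],[-0.15,-1,-5,0,0,0],[-0.15,-2,-5,0,0,0],[-0.15,-3,-5,0,0,0],[-0.15,-4,-5,0,0,0],[-0.15,-4,-5,0,0,0]]]' | sed -n 4p; python3 go.py '[]'; python3 look.py 15
```

```text
ft_force: [13.9, -4.1, -4.4]
t 19.95 jig tip now [1.000e-04 1.165e-01 2.410e-02] rot [179.97   0.18  93.78] F [13.6 -5.1 -4.4] op 0.0006
ft_force: [0.7, -0.3, 0.1]
t 21.05 jig tip now [-0.203   0.1098  0.2747] rot [1.7986e+02 1.3000e-01 9.3810e+01] F [ 0.7 -0.3  0.1] op 0.0005
```

View pics/s_15.png

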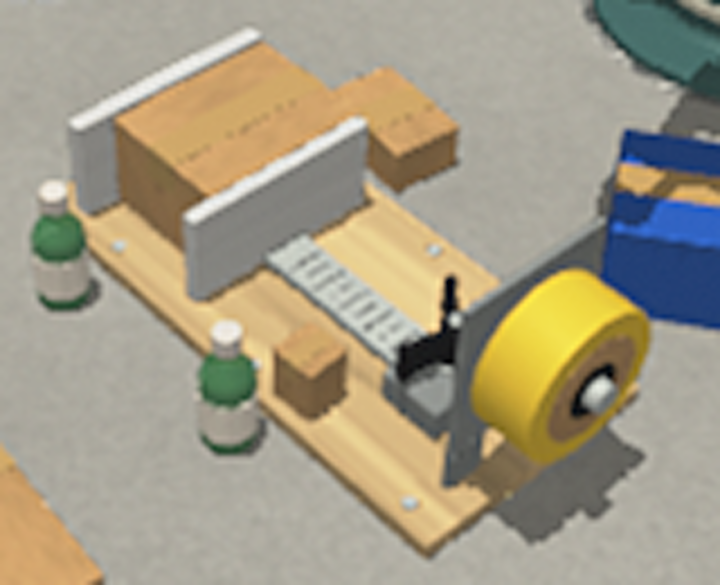

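View pics/t_15.png

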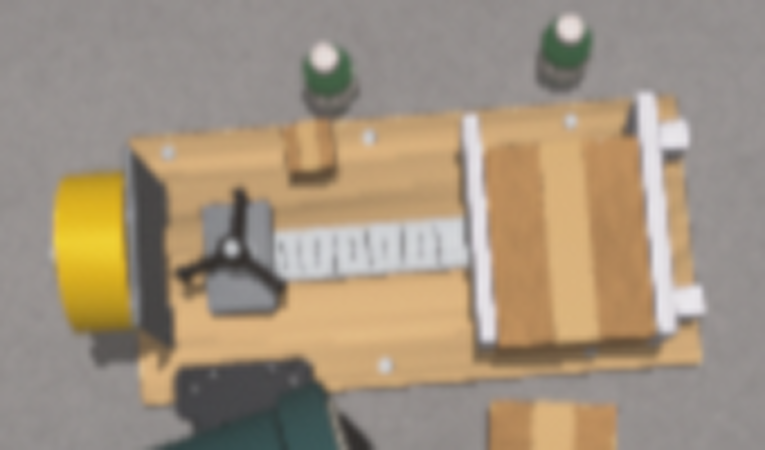

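Run:
```python
from go import *
c,sn=np.cos(p[2]),np.sin(p[2])
T=lambda u,v:(185+(u+.5)/4.5-.5,165+(v+.5)/4.5-.5)
def inv(t,z):
    w=unproj("top",T(*t),z)[:2]-p[:2];return np.array([c*w[0]+sn*w[1],-sn*w[0]+c*w[1]])
print("hub",inv((231,247),.081))
for t in((183,277),(279,291),(240,193)):
    w=inv(t,.078)-inv((231,247),.081);a=np.degrees(np.arctan2(w[1],w[0]));print(np.hypot(*w),a,(a+130+60)%120-60)
for t in((463,117),(480,342)):print("fence",inv(t,.095))
for t in((486,146),(640,137),(655,331),(498,345)):print("carton",inv(t,.095))
```

```text
hub [0.00140803 0.15159215]
0.039691323980762784 117.2556977153453 7.25569771534532
0.045779521451049104 -136.60705760173752 -6.607057601737523
0.03934755418961355 -12.206086815267456 -2.20608681526744
fence [ 0.07851848 -0.01785054]
fence [-0.07988066 -0.0170975 ]
carton [ 0.05661704 -0.03224753]
carton [ 0.0545398  -0.13992172]
carton [-0.08153789 -0.13752129]
carton [-0.08288711 -0.02926257]
```

```bash
python3 -c "
from rig import *
print(observe()['ft_force']);print(job_done())"
```

```text
[ 0.17787256 -0.18689764  0.0259569 ]
the job is handed in; nothing more can be done
None
```

The fence is set against the carton and the thumbscrew is turned clockwise to its stop. I handed the job in at about 21 s of the 64 s; no verdict is reported.

- **Fence:** I pushed it until the force jumped from about 5 N to about 20 N, meaning the carton was snug. The last top picture puts the fence at about 0.0595 m and the carton centre near jig y = -0.085 m, square and flat.
- **Thumbscrew:** It took three strokes. The force rose to about 15 N at the end with the wing no longer moving. The picture puts the mean wing angle within about 1° of the stop position, though single wing readings scattered by up to 7°.
- **Bystanders and clearance:** The bystanders in the zoomed pictures look unmoved by eye; I did not check the tape roll and the red dish again. The arm ended high and clear with a wrist force of about 0.

**What disagreed:** In the pictures the fingertips stood about 30 to 36 mm higher than the reported TCP pose and `nose_length` imply. My first push therefore passed over the fence and the near part of the carton. It touched nothing: the force stayed near zero and the fence did not move. I lowered the tool to match the pictures and repeated the push.

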